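# Slide the dosing cup under the wall dispenser

## Robot

A 6-joint arm with a two-finger parallel gripper is mounted at the origin on the work surface. World frame = base frame: x ahead of the robot, y to its left, z up, the work surface at z = 0. Lengths are in m, angles in degrees, forces in N, time in s.
With the tool pointing down it reaches from about 0.4 to 0.825 m from the base axis. Payload 7 kg.
Tool frame: the origin (TCP) lies on the centre line of the jaws, within the pads' length; the fingertips stand 19 mm ahead of it and the grasp point (between the pads) is the TCP; z points along the fingers, y is the line along which they close (so a half turn about z gives the same grasp; the last joint's range is limited). The gripper opens to 88 mm and grips with 3 to 60 N. Pads are 19 mm wide; open, the fingers measure 130 mm over their backs; the gripper's body (78 mm by 193 mm) begins 47 mm behind the grasp point.
Start: joints at [84.116, 20.546, 0.682, 0, -70.136, -16.507], TCP at [0.257, 0.624, 0.246] pointing down, gripper open.
Joint ranges: [-176.03, 176.03], [-82.01, 121.73], [-58.28, 71.71], [-173.87, 95.51], [-174.79, -0.11], [-173.66, 173.66]. Speed limits (degrees/s): [136.94, 136.94, 172.46, 180, 180, 180].

## Interface

Orientations are given as [roll, pitch, yaw] about the fixed x, y, z axes, in that order (R = Rz(yaw) Ry(pitch) Rx(roll)).
In Python, from plant import get_state, capture, close_job gives the robot as it stands.
- The arm moves only by the tool apply_moves, never from a script. Its argument "targets" is a list of rows, each a list of 7 numbers: the opening, from 0 (shut) to 1 (fully open), then the shift along the tool's x, y, z normalised to -1 to 1, where 1 is 1000 mm, then the turn, a rotation vector about the tool's x, y, z normalised to -1 to 1, where 1 is 90 degrees. In form: [[claw, tx, ty, tz, ax, ay, az], ...]. A call has 1 to 20 rows; each row shifts and turns the commanded pose from where the row before left it, along the tool's axes as they then stand; what a row does not reach is not made up. A row lasts 1/12 s, in which the tool goes at most 41.7 mm and 7.16 degrees, less where a joint would pass 70% of its speed; a pose out of reach is approached as far as the arm can. A call with a number of a shift or a turn outside -1 to 1 is refused whole. A call with a gripper value outside its range is refused whole. The fingers move at their own pace and stop on an object; "newtons" is the grip in N (left out, the last holds). Time passes only in rows, so rows that do not move let the fingers close. It gives the time, the measured TCP pose, the force, the opening and the grip force at its end, in the units of the state.
- get_state(): the state, without advancing time (a new reading comes with each control period).
- capture(name): name is "scene" or "top" or "wrist"; returns a dict with "frame" (400x640x3 uint8, red, green, blue), "range_z" (400x640 float32, m along the optical axis (not along the pixel's ray), 0 where there is no reading), "camera_matrix" (3x3 intrinsics, pixels), "T" (4x4, takes a point from camera to world coordinates). Camera axes: x right, y down, z forward; pixel columns grow to the right and rows downward; lengths in m; the calibration is good to about 2 mm. A picture is of the moment at which its call begins.
- close_job(): hands the job in; it is judged then, once.
The state is a dict: "time_s": time; "joints": joint angles; "qd": joint speeds; "joint_torque": joint torques, N m; "tcp_pos": TCP position; "eef_rot": TCP orientation; "contact_force": force on the tool from outside, world axes, zero at the start; "moment": the same for the moment, N m; "gripper_width": finger opening in m; "gripper_force": force on a finger pad.
Only numpy, scipy, OpenCV 4.12 (cv2) and the standard library are available. Lean on these libraries where they do the work, as an engineer would, in place of code of your own. Each camera call takes 0.05 s, during which the arm holds its last target. There are 200 camera calls.

## Task

Slide the clear dosing cup along the drawer top, between the two cheeks of the splash guard and in under the wall dispenser, until the nozzle is over the middle of its mouth, ready for a dose. Keep it upright and down on the drawer top all the way, do not press the dispenser's push plate, and leave the massager and the things on the turntable as they stand.

Things in the scene. Friction and masses are not known exactly. Their poses are not given: they have to be found in the camera images.
- cup: The clear plastic dosing cup, open at the top, standing on the drawer top; 75 mm high, outer diameter 58 mm at the foot widening evenly to 65 mm at the rim, wall 3 mm, about 60 g. Origin: centre of its underside; z axis up through the mouth. It slides freely but tips if pushed high: push it within about 25 mm of the drawer top
- cup_mouth (a point): Centre of the cup's mouth, on its axis 75 mm above the underside
- dispenser: The frosted plastic wall push dispenser, fixed on a slim white pier, its panel (180 mm wide, 347 mm high, with a lit cap overhanging 22 mm). Origin: on the drawer top, in the panel's front face, on the dispenser's middle line. x points level into the panel (the way the cup goes in), y along the panel, z up. Its 12 mm back plate reaches down to the drawer top
- bay_mouth (a point): Middle of the opening of the splash guard below the tank, on the drawer top, 75 mm out from the panel. The bay is 104 mm wide in the clear between two upright cheeks 45 mm high and 4 mm thick, which run from here back to the back plate. No floor or sill: the cup stays on the drawer top. Pushed home against the back plate, the cup stops about 7 mm beyond the nozzle's axis
- tank_front (a point): Middle of the lower front edge of the frosted tank that overhangs the bay: 82 mm out from the panel, 145 mm above the drawer top. The tank is 96 mm wide, 70 mm deep and 150 mm high with its lid
- plate_face (a point): Middle of the front face of the white push plate, 70 mm wide and 50 mm high, on the front of the tank: 98 mm out from the panel, 180 mm above the drawer top
- nozzle (a point): Tip of the round 12 mm nozzle that points down below the tank: 115 mm above the drawer top, 52 mm out from the panel's face, on the dispenser's middle line
- push_plate (a joint): Push plate of the dispenser: 0 out at rest, grows as it is pressed in towards the panel, up to 0.007 m (spring, about 2 N to start and 8 N fully in)
- turntable: White round turntable, its foot fixed to the drawer top; the tray is 230 mm across, its floor 19 mm and its clear rim 31 mm above the drawer top, and it spins at a light touch. Origin: on its axis, at the drawer top
- bottle: Closed brown plastic bottle with a white cap, 58 mm across, 125 mm high, standing on the turntable. Origin: centre of its underside
- tin: Small round closed steel tin, 75 mm across, 36 mm high, standing on the turntable. Origin: centre of its underside
- massager: Pink hard silicone massager lying on the drawer top, 135 mm long along its own x axis, 52 mm across and 52 mm high at its round head (+x end). Origin: on the drawer top under its middle

How it is judged:
By the outcome, as a careful person would: the job done as asked, in the order asked, and still so for the second after the job is handed in, with the robot touching nothing.
It also fails if it takes over 51 s, if anything falls off the work surface, if the arm or the gripper's body presses on something with over 40 N, if the wrist force passes 120 N, or if a joint passes its speed limit or range.

## Working session

There is one attempt and no reset: what is moved stays moved. The work goes in short steps, Python scripts to look and compute and a tool call to move; the robot and the scene stay as the last step left them, time stands still between calls to the robot, and variables do not carry over. Pictures are saved under pics/ and viewed, at most 10 in all, crops included, and the job is handed in when it is done.

Besides the shell and the picture viewer there is one more tool, called after "Emit:" in YAML: its name, and indented under it one key for each argument. apply_moves: Moves the arm, as the interface text tells. Scaled input: -1 to 1 covers 1000 mm each way for a shift and 90 degrees each way for a turn. Its arguments: {"type":"object","properties":{"targets":{"type":"array","items":{"type":"array","items":{"type":"number"}}},"newtons":{"type":"number"}},"required":["targets"]}

```bash
mkdir -p pics; cat > h.py <<'E'
import numpy as np, cv2
from plant import get_state, capture, close_job
def cap(n,save=None):
    c=capture(n)
    if save: cv2.imwrite(f'pics/{save}.png',c['frame'][:,:,::-1]); np.savez(f'pics/{save}.npz',**c)
    return c
def cloud(c):
    z=c['range_z'];K=c['camera_matrix'];v,u=np.mgrid[:z.shape[0],:z.shape[1]]
    p=np.stack([(u-K[0,2])/K[0,0]*z,(v-K[1,2])/K[1,1]*z,z],-1)
    w=p@c['T'][:3,:3].T+c['T'][:3,3]; w[z<=0]=np.nan; return w
E
python3 - <<'E'
from h import *
for n in('scene','top'):
    c=cap(n,n+'0'); print(n,c['T'].round(3).tolist(),c['camera_matrix'].tolist())
s=get_state();print(s)
E
```

```text
scene [[0.514, 0.663, -0.545, 1.109], [0.858, -0.387, 0.339, -0.333], [0.014, -0.641, -0.767, 0.904], [0.0, 0.0, 0.0, 1.0]] [[472.23221238247623, 0.0, 313.14073084000023], [0.0, 472.23221238247623, 199.56428978106842], [0.0, 0.0, 1.0]]
top [[-0.001, -0.986, 0.167, 0.442], [-1.0, 0.0, -0.003, -0.012], [0.003, -0.167, -0.986, 0.985], [0.0, 0.0, 0.0, 1.0]] [[383.93062764763863, 0.0, 324.64635004562103], [0.0, 383.93062764763863, 200.7961352658524], [0.0, 0.0, 1.0]]
{'time_s': 0.1, 'joints': array([ 8.41145997e+01,  2.05866696e+01,  6.39158652e-01, -1.87207364e-02,
       -7.01345217e+01, -1.65064727e+01]), 'qd': array([-0.01827243, -0.10358963,  0.09938929,  0.16113573, -0.06451256,
        0.0678363 ]), 'joint_torque': array([-1.50551237e-03, -5.84165347e+01,  2.93751669e+01,  7.01561987e+00,
        1.01766887e-02, -3.95535449e-05]), 'tcp_pos': array([0.2570003 , 0.62372315, 0.24472175]), 'eef_rot': array([ 1.79916347e+02, -6.43532278e-03, -2.23982425e+01]), 'contact_force': array([ 0.15816064, -0.76858334, -1.11691395]), 'moment': array([-0.01387182,  0.01588124,  0.04004917]), 'gripper_force': 0.0, 'gripper_width': 0.08783548631268659}
```

View pics/scene0.png

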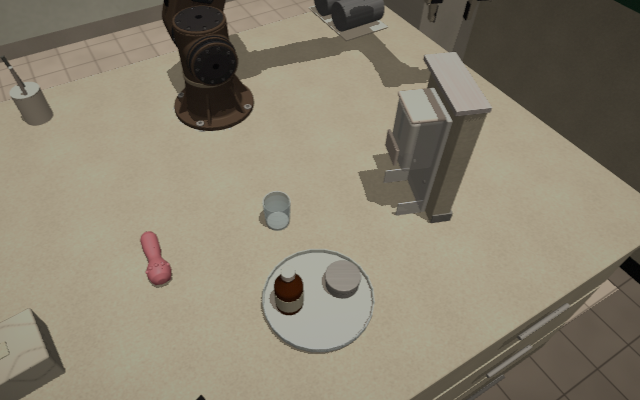

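View pics/top0.png

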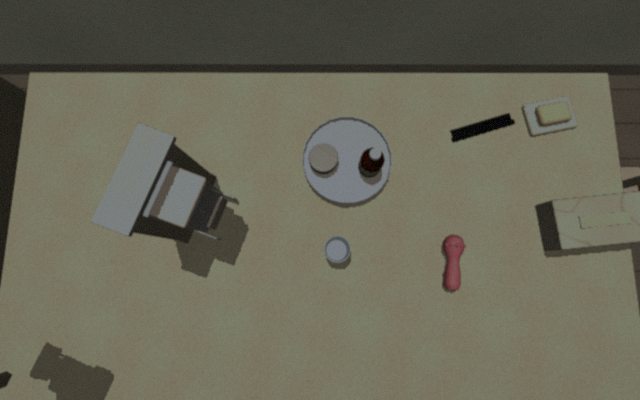

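Scene: cup at about (277,212), dispenser opening at (410,190) with cheeks at (400,175) and (408,209), turntable at (318,300), massager at (156,260). Top: cup at (338,250), cheeks' tips at (237,200) and (220,238). The cheeks open towards the lower right, which is roughly towards the cup.

```bash
python3 - <<'E'
from h import *
for n in('scene0','top0'):
    c=np.load(f'pics/{n}.npz'); w=cloud(c); 
    print(n)
    X,Y,Z=w[...,0],w[...,1],w[...,2]
    # cup
    boxes={'scene0':(slice(185,235),slice(255,300)),'top0':(slice(232,270),slice(320,356))}
    s=boxes[n]; q=w[s].reshape(-1,3)
    for lo,hi in((.008,.03),(.03,.06),(.06,.085)):
        m=(q[:,2]>lo)&(q[:,2]<hi); 
        if m.sum()>5: print('cup',lo,m.sum(),np.nanmin(q[m],0).round(3),np.nanmax(q[m],0).round(3))
    # dispenser region
    reg=(Y>0.15)&(Y<0.65)&(X>0.2)&(X<0.75)
    for nm,lo,hi in(('cap',.335,.36),('tanktop',.28,.31),('cheek',.038,.049)):
        m=reg&(Z>lo)&(Z<hi); P=np.c_[X[m],Y[m]].astype(np.float32)
        if len(P)>10:
            r=cv2.minAreaRect(P); print(nm,len(P),np.round(r[0],3),np.round(r[1],3),round(r[2],1),cv2.boxPoints(r).round(3).tolist(), 'z',np.median(Z[m]).round(3))
    m=reg&(Z>.038)&(Z<.049)
    k,lab,st,ce=cv2.connectedComponentsWithStats(m.astype(np.uint8))
    for i in range(1,k):
        if st[i,4]>8:
            a=w[lab==i]; print('comp',st[i],a.mean(0).round(3),a.min(0).round(3),a.max(0).round(3))
    for nm,b in (('tt',(.019,.034)),):
        m=(Z>b[0])&(Z<b[1])&(Y>-.25)&(Y<.15)&(X>.4)&(X<.8); print(nm,np.c_[X[m],Y[m]].min(0).round(3),np.c_[X[m],Y[m]].max(0).round(3))
c=np.load('pics/top0.npz'); cv2.imwrite('pics/crop.png',cv2.resize(np.vstack([c['frame'][110:270,80:360,::-1]]),None,fx=2.8,fy=2.8,interpolation=cv2.INTER_CUBIC))
E
```

```text
scene0
cup 0.008 132 [ 0.473 -0.072  0.008] [ 0.514 -0.016  0.03 ]
cup 0.03 383 [ 0.451 -0.073  0.03 ] [ 0.515 -0.012  0.06 ]
cup 0.06 384 [ 0.449 -0.074  0.06 ] [ 0.516 -0.01   0.078]
cap 2389 [0.59  0.314] [0.072 0.193] 69.1 [[0.4869999885559082, 0.3149999976158142], [0.6669999957084656, 0.2460000067949295], [0.6930000185966492, 0.31299999356269836], [0.5120000243186951, 0.382999986410141]] z 0.347
tanktop 2107 [0.433 0.379] [0.153 0.523] 58.4 [[0.17000000178813934, 0.45100000500679016], [0.6150000095367432, 0.1770000010728836], [0.6949999928474426, 0.3070000112056732], [0.25, 0.5809999704360962]] z 0.295
cheek 276 [0.598 0.262] [0.178 0.099] 2.0 [[0.5070000290870667, 0.30799999833106995], [0.5109999775886536, 0.20900000631809235], [0.6890000104904175, 0.2150000035762787], [0.6850000023841858, 0.3140000104904175]] z 0.043
comp [385 169  17   5  44] [0.517 0.27  0.043] [0.509 0.25  0.038] [0.526 0.29  0.047]
comp [398 170  54  43 232] [0.625 0.272 0.043] [0.537 0.212 0.038] [0.686 0.314 0.049]
tt [ 0.473 -0.185] [0.8   0.046]
top0
cup 0.03 389 [ 0.456 -0.071  0.053] [ 0.51  -0.015  
[... 414 characters left out ...]
36], [0.6700000166893005, 0.27000001072883606], [0.24899999797344208, 0.5419999957084656]] z 0.294
cheek 100 [0.574 0.267] [0.075 0.177] 69.2 [[0.4779999852180481, 0.2630000114440918], [0.6430000066757202, 0.20000000298023224], [0.6700000166893005, 0.2709999978542328], [0.5049999952316284, 0.3330000042915344]] z 0.044
comp [208 174   4   8  13] [0.659 0.274 0.043] [0.651 0.271 0.038] [0.67  0.277 0.048]
comp [222 192  13   6  22] [0.616 0.226 0.044] [0.611 0.212 0.039] [0.624 0.241 0.047]
comp [182 228   7  13  22] [0.519 0.327 0.043] [0.504 0.322 0.038] [0.533 0.332 0.048]
comp [192 229  25  10  43] [0.52  0.279 0.044] [0.509 0.251 0.04 ] [0.531 0.311 0.047]
tt [ 0.6   -0.186] [0.8   0.044]
```

View pics/crop.png

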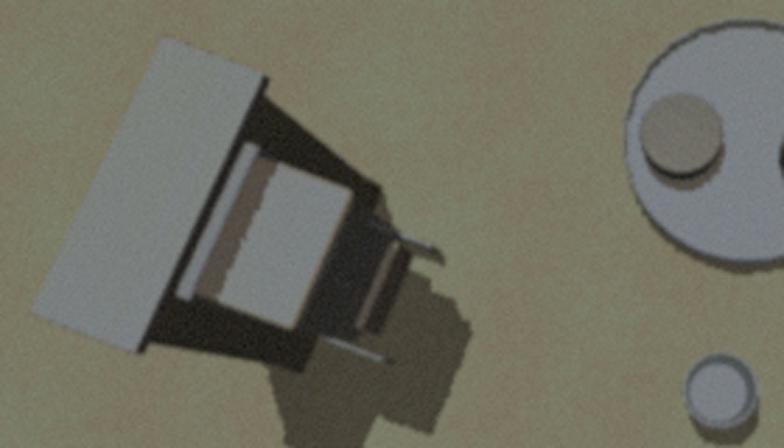

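```bash
cat >> h.py <<'E'
from scipy.spatial.transform import Rotation as R
H=np.deg2rad(74.1); TILT=40
RG=R.from_euler('xyz',[180,0,-105.9],degrees=True)*R.from_rotvec([0,-np.deg2rad(TILT),0])
def plan(wps,claw,start=None):
    """wps: (pos, Rotation or None, rows); prints tool-frame rows, rounded"""
    s=get_state(); p=np.array(s['tcp_pos']); r=R.from_euler('xyz',s['eef_rot'],degrees=True); out=[]
    for pos,rt,n in wps:
        rt=r if rt is None else rt
        for i in range(n):
            k=1/(n-i); d=r.inv().apply((np.array(pos)-p)*k); a=(r.inv()*rt).as_rotvec()*k
            d=d.round(3); a=(a/(np.pi/2)).round(3)
            p=p+r.apply(d); r=r*R.from_rotvec(a*np.pi/2)
            out.append([claw,*(d+0.).tolist(),*(a+0.).tolist()])
    print(len(out)); print(str(out).replace(' ',''))
E
python3 - <<'E'
from h import *
yaw=lambda y:R.from_euler('xyz',[180,0,y],degrees=True)
plan([((.25,.38,.29),yaw(-58),8),((.42,.10,.29),yaw(-106),10)],0.41)
print(RG.as_matrix().round(2))
E
```

```text
18
[[0.41,0.011,0.029,-0.006,0.0,0.0,0.049],[0.41,0.013,0.028,-0.006,0.0,0.0,0.05],[0.41,0.015,0.026,-0.005,0.0,0.0,0.049],[0.41,0.017,0.025,-0.006,0.0,0.0,0.05],[0.41,0.019,0.024,-0.005,0.0,0.0,0.049],[0.41,0.021,0.022,-0.006,0.0,0.0,0.05],[0.41,0.022,0.021,-0.005,0.0,0.0,0.049],[0.41,0.024,0.019,-0.006,0.001,-0.001,0.05],[0.41,0.033,0.0,0.0,0.0,0.0,0.053],[0.41,0.033,-0.002,0.0,0.0,0.0,0.053],[0.41,0.032,-0.005,0.0,0.0,0.0,0.053],[0.41,0.032,-0.008,0.0,0.0,0.0,0.053],[0.41,0.031,-0.01,0.0,0.0,0.0,0.053],[0.41,0.03,-0.013,0.0,0.0,0.0,0.054],[0.41,0.029,-0.015,0.0,0.0,0.0,0.053],[0.41,0.027,-0.018,0.0,0.0,0.0,0.054],[0.41,0.026,-0.02,0.0,0.0,0.0,0.053],[0.41,0.024,-0.022,0.0,0.0,0.0,0.054]]
[[-0.21 -0.96  0.18]
 [-0.74  0.27  0.62]
 [-0.64  0.   -0.77]]
```

Emit:
apply_moves:
  targets:
    - [0.41, 0.011, 0.029, -0.006, 0, 0, 0.049]
    - [0.41, 0.013, 0.028, -0.006, 0, 0, 0.05]
    - [0.41, 0.015, 0.026, -0.005, 0, 0, 0.049]
    - [0.41, 0.017, 0.025, -0.006, 0, 0, 0.05]
    - [0.41, 0.019, 0.024, -0.005, 0, 0, 0.049]
    - [0.41, 0.021, 0.022, -0.006, 0, 0, 0.05]
    - [0.41, 0.022, 0.021, -0.005, 0, 0, 0.049]
    - [0.41, 0.024, 0.019, -0.006, 0, 0, 0.05]
    - [0.41, 0.033, 0, 0, 0, 0, 0.053]
    - [0.41, 0.033, -0.002, 0, 0, 0, 0.053]
    - [0.41, 0.032, -0.005, 0, 0, 0, 0.053]
    - [0.41, 0.032, -0.008, 0, 0, 0, 0.053]
    - [0.41, 0.031, -0.01, 0, 0, 0, 0.053]
    - [0.41, 0.03, -0.013, 0, 0, 0, 0.054]
    - [0.41, 0.029, -0.015, 0, 0, 0, 0.053]
    - [0.41, 0.027, -0.018, 0, 0, 0, 0.054]
    - [0.41, 0.026, -0.02, 0, 0, 0, 0.053]
    - [0.41, 0.024, -0.022, 0, 0, 0, 0.054]

```text
time_s: 1.6
tcp_pos: [0.4202, 0.0989, 0.2906]
eef_rot: [-180.0, 0.0, -106.2]
contact_force: [1.3, 0.9, 0.0]
gripper_width: 0.0358
gripper_force: 0.0
```

```bash
python3 - <<'E'
from h import *
print(get_state()['joints'].round(1))
# TCP above/behind cup
plan([((.455,-.12,.22),RG,9)],0.41)
E
```

```text
[ 39.6  -5.  -23.7  -0.  -71.3 -55.8]
9
[[0.41,0.022,-0.011,0.008,0.0,-0.049,0.0],[0.41,0.023,-0.01,0.006,0.0,-0.049,0.0],[0.41,0.023,-0.011,0.004,0.0,-0.049,0.0],[0.41,0.024,-0.01,0.003,0.0,-0.05,-0.001],[0.41,0.024,-0.01,0.001,0.0,-0.049,0.0],[0.41,0.023,-0.011,-0.001,0.0,-0.05,-0.001],[0.41,0.023,-0.01,-0.003,-0.001,-0.049,0.0],[0.41,0.023,-0.011,-0.005,0.0,-0.05,-0.001],[0.41,0.023,-0.01,-0.007,-0.001,-0.049,0.0]]
```

Emit:
apply_moves:
  targets:
    - [0.41, 0.022, -0.011, 0.008, 0, -0.049, 0]
    - [0.41, 0.023, -0.01, 0.006, 0, -0.049, 0]
    - [0.41, 0.023, -0.011, 0.004, 0, -0.049, 0]
    - [0.41, 0.024, -0.01, 0.003, 0, -0.05, 0]
    - [0.41, 0.024, -0.01, 0.001, 0, -0.049, 0]
    - [0.41, 0.023, -0.011, -0.001, 0, -0.05, 0]
    - [0.41, 0.023, -0.01, -0.003, 0, -0.049, 0]
    - [0.41, 0.023, -0.011, -0.005, 0, -0.05, 0]
    - [0.41, 0.023, -0.01, -0.007, 0, -0.049, 0]

```text
time_s: 2.35
tcp_pos: [0.4553, -0.1188, 0.221]
eef_rot: [-179.8, 40.0, -105.9]
contact_force: [1.0, 0.0, -0.7]
gripper_width: 0.0359
gripper_force: 0.0
```

```bash
python3 - <<'E'
from h import *
s=get_state();print(s['joints'].round(1),s['tcp_pos'].round(4),s['eef_rot'].round(1),RG.as_euler('xyz',degrees=True))
cap('scene','s1')
plan([((.455,-.125,.12),RG,5),((.462,-.113,.045),RG,4)],0.41)
E
```

```text
[-24.7  11.2 -11.3 -40.5 -78.1  21.3] [ 0.4553 -0.1188  0.221 ] [-179.8   40.  -105.9] [ 180.    40.  -105.9]
9
[[0.41,0.012,0.0,0.015,0.0,0.001,-0.001],[0.41,0.012,0.0,0.015,0.0,0.0,-0.001],[0.41,0.012,-0.001,0.014,0.0,0.001,-0.002],[0.41,0.013,0.0,0.015,0.0,0.0,-0.001],[0.41,0.012,-0.001,0.014,0.0,0.001,-0.002],[0.41,0.01,-0.001,0.017,0.0,0.0,0.0],[0.41,0.009,-0.001,0.016,0.0,0.0,0.0],[0.41,0.01,-0.001,0.017,0.0,0.0,0.0],[0.41,0.009,0.0,0.016,0.0,0.0,0.0]]
```

View pics/s1.png

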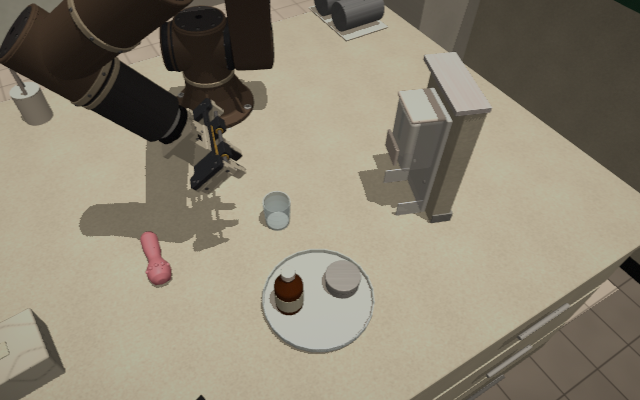

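The gripper is tilted behind the cup, with its fingers near (225,165). The cup stands untouched at (277,212), and the way down is clear.

Emit:
apply_moves:
  targets:
    - [0.41, 0.012, 0, 0.015, 0, 0, 0]
    - [0.41, 0.012, 0, 0.015, 0, 0, 0]
    - [0.41, 0.012, -0.001, 0.014, 0, 0, 0]
    - [0.41, 0.013, 0, 0.015, 0, 0, 0]
    - [0.41, 0.012, -0.001, 0.014, 0, 0, 0]
    - [0.41, 0.01, -0.001, 0.017, 0, 0, 0]
    - [0.41, 0.009, -0.001, 0.016, 0, 0, 0]
    - [0.41, 0.01, -0.001, 0.017, 0, 0, 0]
    - [0.41, 0.009, 0, 0.016, 0, 0, 0]
    - [0.41, 0, 0, 0, 0, 0, 0]

```text
time_s: 3.23
tcp_pos: [0.4612, -0.1047, 0.0473]
eef_rot: [179.5, 39.8, -106.3]
contact_force: [-0.6, 0.3, 0.5]
gripper_width: 0.0358
gripper_force: 0.0
```

```bash
python3 - <<'E'
from h import *
s=get_state();print(s['joints'].round(1),s['tcp_pos'].round(4),s['eef_rot'].round(1),s['contact_force'])
c=cap('scene','s2'); w=cloud(c)
cv2.imwrite('pics/s2c.png',cv2.resize(c['frame'][90:270,130:350,::-1],None,fx=3,fy=3,interpolation=cv2.INTER_CUBIC))
# lowest points of the fingers: non-table pts ahead of tcp
h=np.array([np.cos(H),np.sin(H)]); q=w.reshape(-1,3); d=(q[:,:2]-s['tcp_pos'][:2])
f=d@h; l=d@np.array([-h[1],h[0]])
m=(q[:,2]>.012)&(f>-.02)&(f<.04)&(abs(l)<.06)
for a in np.arange(-.02,.04,.005):
    k=m&(f>=a)&(f<a+.005)
    if k.sum(): print(round(a,3),k.sum(),'z',q[k,2].min().round(3),q[k,2].max().round(3),'l',l[k].min().round(3),l[k].max().round(3))
E
```

```text
[-24.1  25.4 -18.4 -45.6 -62.5  35.7] [ 0.4612 -0.1047  0.0473] [ 179.5   39.8 -106.3] [-0.63639747  0.34667721  0.5457362 ]
-0.02 104 z 0.073 0.128 l -0.059 0.052
-0.015 88 z 0.103 0.129 l -0.059 0.05
-0.01 94 z 0.063 0.125 l -0.055 0.053
-0.005 68 z 0.051 0.118 l -0.052 0.049
0.0 46 z 0.032 0.069 l -0.036 0.037
0.005 54 z 0.03 0.064 l -0.036 0.034
0.01 40 z 0.035 0.056 l -0.035 0.035
0.015 30 z 0.034 0.051 l -0.036 0.035
0.02 4 z 0.035 0.041 l -0.02 0.032
0.03 3 z 0.066 0.076 l -0.008 -0.005
0.035 58 z 0.013 0.076 l -0.022 0.014
```

View pics/s2c.png

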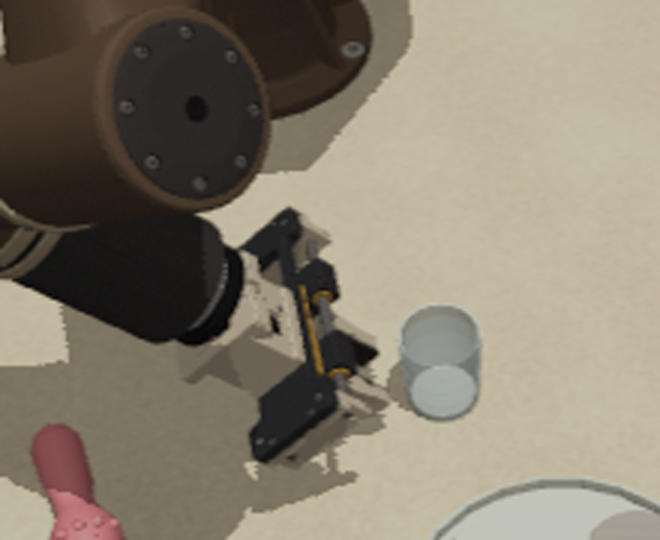

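The fingertips point at the cup at crop (380,380), with about 15 mm of gap to the cup at (440,360). The massager and turntable are clear. Next I lower the tool and start pushing.

```bash
sed -i 's/d.round(3)/d.round(4)/' h.py; python3 - <<'E'
from h import *
plan([((.468,-.094,.028),RG,4),((.494,-.004,.028),RG,16)],0.41)
E
```

```text
20
[[0.41,0.0009,-0.0007,0.006,0.0,-0.001,-0.001],[0.41,0.0009,-0.0007,0.006,0.001,0.0,-0.001],[0.41,0.001,-0.0008,0.0061,0.0,-0.001,0.0],[0.41,0.001,-0.0007,0.006,0.001,0.0,-0.001],[0.41,-0.0045,0.0,0.0038,0.0,0.0,0.0],[0.41,-0.0045,0.0,0.0038,0.0,0.0,0.0],[0.41,-0.0045,0.0,0.0038,0.0,0.0,0.0],[0.41,-0.0045,0.0,0.0038,0.0,0.0,0.0],[0.41,-0.0045,0.0,0.0037,0.0,0.0,0.0],[0.41,-0.0045,0.0,0.0038,0.0,0.0,0.0],[0.41,-0.0045,0.0,0.0037,0.0,0.0,0.0],[0.41,-0.0045,0.0,0.0038,0.0,0.0,0.0],[0.41,-0.0045,0.0,0.0037,0.0,0.0,0.0],[0.41,-0.0045,-0.0001,0.0038,0.0,0.0,0.0],[0.41,-0.0045,0.0,0.0037,0.0,0.0,0.0],[0.41,-0.0045,-0.0001,0.0038,0.0,0.0,0.0],[0.41,-0.0045,0.0,0.0037,0.0,0.0,0.0],[0.41,-0.0044,-0.0001,0.0038,0.0,0.0,0.0],[0.41,-0.0045,0.0,0.0037,0.0,0.0,0.0],[0.41,-0.0044,-0.0001,0.0038,0.0,0.0,0.0]]
```

Emit:
apply_moves:
  targets:
    - [0.41, 0.001, -0.0007, 0.006, 0, -0.001, -0.001]
    - [0.41, 0.001, -0.0007, 0.006, 0.001, 0, -0.001]
    - [0.41, 0.001, -0.0008, 0.006, 0, -0.001, 0]
    - [0.41, 0.001, -0.0007, 0.006, 0.001, 0, -0.001]
    - [0.41, -0.0025, 0, 0.0021, 0, 0, 0]
    - [0.41, -0.0025, 0, 0.0021, 0, 0, 0]
    - [0.41, -0.0025, 0, 0.0021, 0, 0, 0]
    - [0.41, -0.0025, 0, 0.0021, 0, 0, 0]
    - [0.41, -0.0025, 0, 0.0021, 0, 0, 0]
    - [0.41, -0.003, 0, 0.0025, 0, 0, 0]
    - [0.41, -0.004, 0, 0.0034, 0, 0, 0]
    - [0.41, -0.0045, 0, 0.0038, 0, 0, 0]
    - [0.41, -0.0045, 0, 0.0038, 0, 0, 0]
    - [0.41, -0.0045, 0, 0.0038, 0, 0, 0]
    - [0.41, -0.0045, 0, 0.0038, 0, 0, 0]
    - [0.41, -0.0045, 0, 0.0038, 0, 0, 0]
    - [0.41, -0.0045, 0, 0.0038, 0, 0, 0]
    - [0.41, -0.004, 0, 0.0034, 0, 0, 0]
    - [0.41, -0.003, 0, 0.0025, 0, 0, 0]
    - [0.41, -0.0015, 0, 0.0013, 0, 0, 0]

```text
time_s: 4.95
tcp_pos: [0.489, -0.0253, 0.0292]
eef_rot: [-179.6, 40.0, -105.6]
contact_force: [-1.4, -0.4, 0.3]
gripper_width: 0.0361
gripper_force: 0.3
```

```bash
cat >> h.py <<'E'
def cup(g,rad=.05):
    """cup rim centre from the top camera: points 60..80 mm high near guess"""
    c=cap('top'); q=cloud(c).reshape(-1,3); m=(q[:,2]>.064)&(q[:,2]<.08)&(np.hypot(q[:,0]-g[0],q[:,1]-g[1])<rad)
    P=q[m]; return m.sum(),P.min(0).round(3),P.max(0).round(3),((P.min(0)+P.max(0))/2).round(4)
E
python3 - <<'E'
from h import *
s=get_state();p=s['tcp_pos'];print(p.round(4),s['eef_rot'].round(1))
g=p[:2]+.0435*np.array([np.cos(H),np.sin(H)]);print(g.round(4),cup(g))
cv2.imwrite('pics/t3c.png',cv2.resize(cap('top','t3')['frame'][100:300,160:400,::-1],None,fx=3,fy=3,interpolation=cv2.INTER_CUBIC))
E
```

```text
[ 0.489  -0.0253  0.0292] [-179.6   40.  -105.6]
[0.501  0.0165] (np.int64(121), array([ 0.469, -0.015,  0.065]), array([0.533, 0.046, 0.079]), array([0.5013, 0.0154, 0.0717]))
```

View pics/t3c.png

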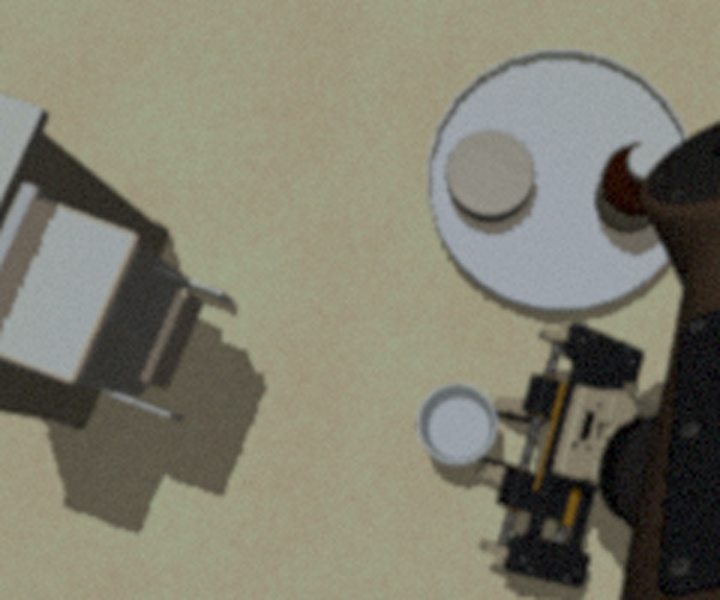

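The cup sits centred in the fingertip cradle at crop (457,425), upright and lined up with the bay (cheek tips at (235,303) and (180,415)). Before going on, I check how high the arm is where it passes over the bottle.

```bash
python3 - <<'E'
from h import *
w=cloud(np.load('pics/t3.npz')); v=w.reshape(-1,3)
m=(np.hypot(v[:,0]-.715,v[:,1]+.07)<.16)&(v[:,2]>.15); print('over turntable',m.sum(),v[m].min(0).round(3),v[m].max(0).round(3))
c=cap('scene');w=cloud(c).reshape(-1,3)
m=(np.hypot(w[:,0]-.715,w[:,1]+.07)<.16)&(w[:,2]>.15); print(m.sum(), w[m].min(0).round(3) if m.sum() else '')
plan([((.522,.092,.028),RG,20)],0.41)
E
```

```text
over turntable 2134 [ 0.559 -0.181  0.403] [ 0.641 -0.086  0.483]
3334 [ 0.57  -0.186  0.376]
20
[[0.41,-0.0046,0.0,0.004,0.0,0.0,0.0],[0.41,-0.0047,0.0,0.004,0.0,0.0,0.0],[0.41,-0.0046,0.0,0.004,0.0,0.0,0.0],[0.41,-0.0047,0.0,0.004,0.0,0.0,0.0],[0.41,-0.0046,0.0,0.004,0.0,0.0,0.0],[0.41,-0.0047,0.0,0.004,0.0,0.0,0.0],[0.41,-0.0046,0.0,0.004,0.0,0.0,0.0],[0.41,-0.0047,0.0,0.004,0.0,0.0,0.0],[0.41,-0.0046,0.0,0.004,0.0,0.0,0.0],[0.41,-0.0047,0.0,0.0039,0.0,0.0,0.0],[0.41,-0.0046,0.0,0.004,0.0,0.0,0.0],[0.41,-0.0047,0.0,0.0039,0.0,0.0,0.0],[0.41,-0.0046,0.0001,0.004,0.0,0.0,0.0],[0.41,-0.0047,0.0,0.0039,0.0,0.0,0.0],[0.41,-0.0046,0.0001,0.004,0.0,0.0,0.0],[0.41,-0.0047,0.0,0.0039,0.0,0.0,0.0],[0.41,-0.0046,0.0001,0.004,-0.001,0.0,0.001],[0.41,-0.0047,0.0,0.0039,0.0,0.0,0.0],[0.41,-0.0046,0.0001,0.004,-0.001,0.0,0.001],[0.41,-0.0047,0.0,0.0039,0.0,-0.001,0.0]]
```

Emit:
apply_moves:
  targets:
    - [0.41, -0.0015, 0, 0.0013, 0, 0, 0]
    - [0.41, -0.003, 0, 0.0026, 0, 0, 0]
    - [0.41, -0.004, 0, 0.0034, 0, 0, 0]
    - [0.41, -0.005, 0, 0.0042, 0, 0, 0]
    - [0.41, -0.005, 0, 0.0042, 0, 0, 0]
    - [0.41, -0.005, 0, 0.0042, 0, 0, 0]
    - [0.41, -0.005, 0, 0.0042, 0, 0, 0]
    - [0.41, -0.005, 0, 0.0042, 0, 0, 0]
    - [0.41, -0.005, 0, 0.0042, 0, 0, 0]
    - [0.41, -0.005, 0, 0.0042, 0, 0, 0]
    - [0.41, -0.005, 0, 0.0042, 0, 0, 0]
    - [0.41, -0.005, 0, 0.0042, 0, 0, 0]
    - [0.41, -0.005, 0, 0.0042, 0, 0, 0]
    - [0.41, -0.005, 0, 0.0042, 0, 0, 0]
    - [0.41, -0.005, 0, 0.0042, 0, 0, 0]
    - [0.41, -0.005, 0, 0.0042, 0, 0, 0]
    - [0.41, -0.005, 0, 0.0042, 0, 0, 0]
    - [0.41, -0.004, 0, 0.0034, 0, 0, 0]
    - [0.41, -0.003, 0, 0.0026, 0, 0, 0]
    - [0.41, -0.0015, 0, 0.0013, 0, 0, 0]

```text
time_s: 6.77
tcp_pos: [0.5202, 0.0842, 0.0288]
eef_rot: [-179.6, 40.0, -105.6]
contact_force: [-0.4, -1.5, 1.1]
gripper_width: 0.0361
gripper_force: 0.3
```

```bash
python3 - <<'E'
from h import *
s=get_state();p=s['tcp_pos'];print(p.round(4),s['eef_rot'].round(1),s['joints'].round(0))
g=p[:2]+.0435*np.array([np.cos(H),np.sin(H)]);print(g.round(4),cup(g))
plan([((.545,.17,.028),RG,20)],0.41)
E
```

```text
[0.5202 0.0842 0.0288] [-179.6   40.  -105.6] [ -3.  25. -21. -55. -50.  27.]
[0.5321 0.126 ] (np.int64(131), array([0.502, 0.094, 0.064]), array([0.564, 0.156, 0.077]), array([0.5332, 0.125 , 0.0708]))
20
[[0.41,-0.0034,0.0,0.0029,0.0,0.0,0.0],[0.41,-0.0034,0.0,0.0029,0.0,0.0,0.0],[0.41,-0.0034,0.0,0.0029,0.0,0.0,0.0],[0.41,-0.0034,0.0,0.0029,0.0,0.0,0.0],[0.41,-0.0034,0.0,0.0029,0.0,0.0,0.0],[0.41,-0.0034,0.0,0.0029,0.0,0.0,0.0],[0.41,-0.0034,0.0,0.0029,0.0,0.0,0.0],[0.41,-0.0034,0.0,0.0029,0.0,0.0,0.0],[0.41,-0.0034,0.0,0.0029,0.0,0.0,0.0],[0.41,-0.0034,0.0,0.0029,0.0,0.0,0.0],[0.41,-0.0034,0.0,0.0029,0.0,0.0,0.0],[0.41,-0.0034,0.0,0.0029,0.0,0.0,0.0],[0.41,-0.0034,0.0,0.0029,0.0,0.0,0.0],[0.41,-0.0034,0.0,0.0029,0.0,0.0,0.0],[0.41,-0.0034,-0.0001,0.0029,0.0,0.0,0.0],[0.41,-0.0034,0.0,0.0029,0.0,0.0,0.0],[0.41,-0.0034,-0.0001,0.0029,-0.001,0.0,0.001],[0.41,-0.0034,0.0,0.0029,0.0,0.0,0.0],[0.41,-0.0034,-0.0001,0.0029,-0.001,0.0,0.001],[0.41,-0.0033,0.0,0.0029,0.0,0.0,0.0]]
```

Emit:
apply_moves:
  targets:
    - [0.41, -0.0015, 0, 0.0013, 0, 0, 0]
    - [0.41, -0.003, 0, 0.0026, 0, 0, 0]
    - [0.41, -0.004, 0, 0.0034, 0, 0, 0]
    - [0.41, -0.004, 0, 0.0034, 0, 0, 0]
    - [0.41, -0.004, 0, 0.0034, 0, 0, 0]
    - [0.41, -0.004, 0, 0.0034, 0, 0, 0]
    - [0.41, -0.004, 0, 0.0034, 0, 0, 0]
    - [0.41, -0.004, 0, 0.0034, 0, 0, 0]
    - [0.41, -0.004, 0, 0.0034, 0, 0, 0]
    - [0.41, -0.004, 0, 0.0034, 0, 0, 0]
    - [0.41, -0.004, 0, 0.0034, 0, 0, 0]
    - [0.41, -0.004, 0, 0.0034, 0, 0, 0]
    - [0.41, -0.004, 0, 0.0034, 0, 0, 0]
    - [0.41, -0.004, 0, 0.0034, 0, 0, 0]
    - [0.41, -0.004, 0, 0.0034, 0, 0, 0]
    - [0.41, -0.003, 0, 0.0026, 0, 0, 0]
    - [0.41, -0.003, 0, 0.0026, 0, 0, 0]
    - [0.41, -0.003, 0, 0.0026, 0, 0, 0]
    - [0.41, -0.002, 0, 0.0017, 0, 0, 0]
    - [0.41, -0.001, 0, 0.0009, 0, 0, 0]

```text
time_s: 8.48
tcp_pos: [0.5448, 0.1706, 0.0279]
eef_rot: [-179.6, 39.9, -105.7]
contact_force: [0.0, -0.1, 1.0]
gripper_width: 0.036
gripper_force: 0.6
```

```bash
python3 - <<'E'
from h import *
s=get_state();p=s['tcp_pos'];print(p.round(4),s['eef_rot'].round(1),s['joints'].round(0))
g=p[:2]+.0435*np.array([np.cos(H),np.sin(H)]);print(g.round(4),cup(g))
c=cap('scene','s4'); q=cloud(c).reshape(-1,3); m=(q[:,2]>.005)&(q[:,2]<.08)&(np.hypot(q[:,0]-g[0],q[:,1]-g[1])<.037)
print(m.sum(),q[m].min(0).round(3),q[m].max(0).round(3))
cv2.imwrite('pics/s4c.png',cv2.resize(c['frame'][60:260,250:500,::-1],None,fx=3,fy=3,interpolation=cv2.INTER_CUBIC))
plan([((.555,.210,.028),RG,14)],0.41)
E
```

```text
[0.5448 0.1706 0.0279] [-179.6   39.9 -105.7] [  6.  25. -19. -58. -45.  21.]
[0.5568 0.2124] (np.int64(22), array([0.531, 0.219, 0.064]), array([0.586, 0.239, 0.078]), array([0.5584, 0.2292, 0.0713]))
776 [0.523 0.179 0.005] [0.591 0.246 0.079]
14
[[0.41,-0.0022,0.0001,0.0019,0.0,0.0,0.0],[0.41,-0.0022,0.0001,0.0019,0.0,0.0,0.0],[0.41,-0.0023,0.0001,0.0019,0.0,0.0,0.0],[0.41,-0.0022,0.0001,0.0019,0.0,0.0,0.0],[0.41,-0.0023,0.0001,0.0019,0.0,0.0,0.0],[0.41,-0.0022,0.0001,0.0019,0.0,0.0,0.0],[0.41,-0.0023,0.0001,0.0018,0.0,0.0,0.0],[0.41,-0.0022,0.0,0.0019,0.0,0.0,0.0],[0.41,-0.0023,0.0001,0.0018,0.0,0.0,0.0],[0.41,-0.0022,0.0,0.0019,0.0,0.0,0.0],[0.41,-0.0023,0.0001,0.0018,-0.001,0.0,0.001],[0.41,-0.0022,0.0,0.0019,0.0,0.0,0.0],[0.41,-0.0023,0.0001,0.0018,-0.001,0.0,0.001],[0.41,-0.0022,0.0,0.0019,0.0,-0.001,0.0]]
```

View pics/s4c.png

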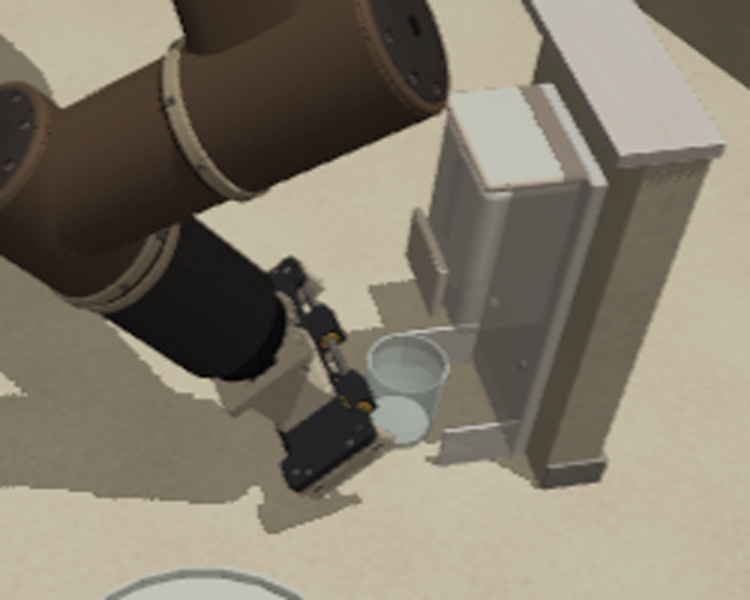

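The cup at crop (405,385) is upright and entering between the cheeks (440,330) and (490,440), with the push plate at (427,260) clear. I check the arm's clearance to the tank before the last 41 mm.

```bash
python3 - <<'E'
from h import *
from scipy.spatial import cKDTree
q=np.vstack([cloud(cap('top')).reshape(-1,3),cloud(np.load('pics/s4.npz')).reshape(-1,3)]);q=q[~np.isnan(q[:,0])]
ref=np.vstack([cloud(np.load(f'pics/{n}.npz')).reshape(-1,3) for n in('top0','scene0')]);ref=ref[~np.isnan(ref[:,0])]
h=np.array([.357,.934]);F0=np.array([.586,.300]);loc=lambda p:np.c_[(p[:,:2]-F0)@h,(p[:,:2]-F0)@np.array([-.934,.357]),p[:,2]]
L=loc(ref);D=ref[(L[:,0]>-.11)&(L[:,0]<.08)&(abs(L[:,1])<.1)&(L[:,2]>.02)]
q=q[q[:,2]>.085]; d=cKDTree(ref).query(q)[0]; A=q[d>.02]  # new things = arm
dd,i=cKDTree(D).query(A); o=np.argsort(dd)[:400:40]
print(np.c_[dd[o],loc(A[o]),loc(D[i[o]])].round(3))
E
```

```text
[[ 0.072 -0.143 -0.04   0.105 -0.097 -0.032  0.159]
 [ 0.076 -0.149 -0.036  0.105 -0.097 -0.032  0.159]
 [ 0.078 -0.142  0.027  0.094 -0.096  0.029  0.157]
 [ 0.08  -0.152 -0.047  0.104 -0.097 -0.032  0.159]
 [ 0.082 -0.156 -0.037  0.104 -0.097 -0.032  0.159]
 [ 0.084 -0.153 -0.045  0.099 -0.097 -0.032  0.159]
 [ 0.086 -0.166 -0.045  0.111 -0.097 -0.032  0.159]
 [ 0.087 -0.157  0.015  0.096 -0.097  0.008  0.157]
 [ 0.088 -0.136 -0.098  0.087 -0.072 -0.054  0.045]
 [ 0.089 -0.161  0.011  0.096 -0.097  0.008  0.157]]
```

Emit:
apply_moves:
  targets:
    - [0.41, -0.0015, 0, 0.0013, 0, 0, 0]
    - [0.41, -0.0025, 0, 0.0021, 0, 0, 0]
    - [0.41, -0.0025, 0, 0.0021, 0, 0, 0]
    - [0.41, -0.0025, 0, 0.0021, 0, 0, 0]
    - [0.41, -0.0025, 0, 0.0021, 0, 0, 0]
    - [0.41, -0.0025, 0, 0.0021, 0, 0, 0]
    - [0.41, -0.0025, 0, 0.0021, 0, 0, 0]
    - [0.41, -0.0025, 0, 0.0021, 0, 0, 0]
    - [0.41, -0.0025, 0, 0.0021, 0, 0, 0]
    - [0.41, -0.0025, 0, 0.0021, 0, 0, 0]
    - [0.41, -0.0015, 0, 0.0013, 0, 0, 0]
    - [0.41, -0.0015, 0, 0.0013, 0, 0, 0]
    - [0.41, -0.001, 0, 0.0009, 0, 0, 0]
    - [0.41, -0.001, 0, 0.0009, 0, 0, 0]
    - [0.41, -0.0005, 0, 0.0004, 0, 0, 0]
    - [0.41, 0, 0, 0, 0, 0, 0]

```text
time_s: 9.97
tcp_pos: [0.5554, 0.2074, 0.0277]
eef_rot: [-179.6, 40.0, -105.7]
contact_force: [-1.2, -1.1, -0.1]
gripper_width: 0.0361
gripper_force: 0.2
```

```bash
cat >> h.py <<'E'
hh=np.array([.357,.934]);F0=np.array([.586,.300]);loc=lambda p:np.c_[(p[:,:2]-F0)@hh,(p[:,:2]-F0)@np.array([-.934,.357]),p[:,2]]
E
python3 - <<'E'
from h import *
s=get_state();p=s['tcp_pos'];print(p.round(4),s['eef_rot'].round(1),s['contact_force'].round(1))
g=p[:2]+.0435*np.array([np.cos(H),np.sin(H)]);print(g.round(4),loc(np.r_[g,0][None]))
c=cap('scene','s5'); L=loc(cloud(c).reshape(-1,3)); 
for lo,hi in((.05,.066),(.066,.08)):
    m=(L[:,2]>lo)&(L[:,2]<hi)&(np.hypot(L[:,0]+.052,L[:,1])<.045); print(m.sum(),L[m].min(0).round(3),L[m].max(0).round(3))
cv2.imwrite('pics/s5c.png',cv2.resize(c['frame'][80:260,300:490,::-1],None,fx=3.2,fy=3.2,interpolation=cv2.INTER_CUBIC))
# retreat: back 60 mm along heading, level, then up and back
h=np.array([np.cos(H),np.sin(H)]); b=p[:2]-.08*h; b2=p[:2]-.15*h
plan([((*b,.030),None,10),((*b2,.10),None,6)],0.41)
E
```

```text
[0.5554 0.2074 0.0277] [-179.6   40.  -105.7] [-1.2 -1.1 -0.1]
[0.5674 0.2493] [[-0.05403383 -0.00070569  0.        ]]
406 [-0.085 -0.034  0.05 ] [-0.008  0.032  0.066]
212 [-0.087 -0.035  0.066] [-0.008  0.033  0.079]
16
[[0.41,0.006,0.0,-0.0053,0.0,0.0,0.0],[0.41,0.006,0.0,-0.0053,0.0,0.0,0.0],[0.41,0.006,0.0,-0.0053,0.0,0.0,0.0],[0.41,0.006,0.0,-0.0053,0.0,0.0,0.0],[0.41,0.006,0.0,-0.0053,0.0,0.0,0.0],[0.41,0.006,0.0,-0.0053,0.0,0.0,0.0],[0.41,0.006,0.0,-0.0053,0.0,0.0,0.0],[0.41,0.0059,0.0,-0.0053,0.0,0.0,0.0],[0.41,0.006,0.0,-0.0053,0.0,0.0,0.0],[0.41,0.0059,0.0,-0.0054,0.0,0.0,0.0],[0.41,0.0015,-0.0001,-0.0164,0.0,0.0,0.0],[0.41,0.0014,-0.0001,-0.0164,0.0,0.0,0.0],[0.41,0.0015,0.0,-0.0165,0.0,0.0,0.0],[0.41,0.0014,-0.0001,-0.0164,0.0,0.0,0.0],[0.41,0.0015,0.0,-0.0165,0.0,0.0,0.0],[0.41,0.0014,-0.0001,-0.0164,0.0,0.0,0.0]]
```

View pics/s5c.png

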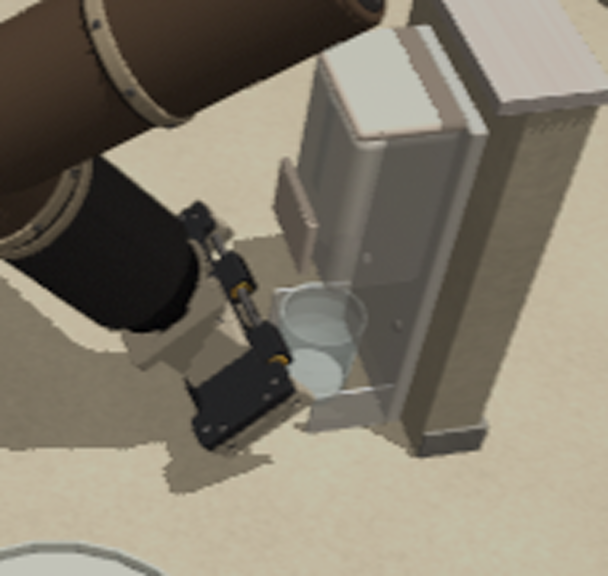

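The cup at crop (322,335) is upright between the cheeks under the tank, about 2–3 mm short of the nozzle axis. I nudge it 2.5 mm and then back straight out.

Emit:
apply_moves:
  targets:
    - [0.41, -0.0005, 0, 0.0004, 0, 0, 0]
    - [0.41, -0.0005, 0, 0.0004, 0, 0, 0]
    - [0.41, -0.0005, 0, 0.0004, 0, 0, 0]
    - [0.41, -0.0005, 0, 0.0004, 0, 0, 0]
    - [0.41, 0, 0, 0, 0, 0, 0]
    - [0.41, 0, 0, 0, 0, 0, 0]

```text
time_s: 10.52
tcp_pos: [0.5561, 0.2099, 0.0277]
eef_rot: [-179.6, 39.9, -105.7]
contact_force: [0.3, -0.4, -0.4]
gripper_width: 0.0359
gripper_force: 0.2
```

```bash
python3 - <<'E'
from h import *
s=get_state();p=s['tcp_pos']
g=p[:2]+.0435*np.array([np.cos(H),np.sin(H)]);print(p,loc(np.r_[g,0][None]))
L=loc(cloud(cap('scene')).reshape(-1,3)); m=(L[:,2]>.066)&(L[:,2]<.08)&(np.hypot(L[:,0]+.052,L[:,1])<.045); print(m.sum(),np.sort(L[m,0])[:5].round(4),L[m].min(0).round(3),L[m].max(0).round(3))
E
```

```text
[0.55610979 0.20986887 0.02772968] [[-0.05152424 -0.00045468  0.        ]]
204 [-0.0841 -0.0829 -0.0823 -0.0821 -0.0821] [-0.084 -0.035  0.066] [-0.008  0.031  0.08 ]
```

Centre at about −51.5 to −52 mm, against −52 mm wanted. Now backing out.

Emit:
apply_moves:
  targets:
    - [0.41, 0.002, 0, -0.0017, 0, 0, 0]
    - [0.41, 0.004, 0, -0.0034, 0, 0, 0]
    - [0.41, 0.006, 0, -0.0052, 0, 0, 0]
    - [0.41, 0.006, 0, -0.0052, 0, 0, 0]
    - [0.41, 0.006, 0, -0.0052, 0, 0, 0]
    - [0.41, 0.008, 0, -0.0068, 0, 0, 0]
    - [0.41, 0.008, 0, -0.0068, 0, 0, 0]
    - [0.41, 0.008, 0, -0.0068, 0, 0, 0]
    - [0.41, 0.008, 0, -0.0068, 0, 0, 0]
    - [0.41, 0.0015, 0, -0.0165, 0, 0, 0]
    - [0.41, 0.0015, 0, -0.0165, 0, 0, 0]
    - [0.41, 0.0015, 0, -0.0165, 0, 0, 0]
    - [0.41, 0.0015, 0, -0.0165, 0, 0, 0]
    - [0.41, 0.0015, 0, -0.0165, 0, 0, 0]
    - [0.41, 0, 0, 0, 0, 0, 0]
    - [0.41, 0, 0, 0, 0, 0, 0]

```text
time_s: 11.9
tcp_pos: [0.5201, 0.0818, 0.0888]
eef_rot: [-179.4, 40.0, -105.6]
contact_force: [0.2, 0.8, 0.1]
gripper_width: 0.0361
gripper_force: 0.0
```

```bash
python3 - <<'E'
from h import *
c=cap('scene','s6'); L=loc(cloud(c).reshape(-1,3)); m=(L[:,2]>.066)&(L[:,2]<.08)&(np.hypot(L[:,0]+.052,L[:,1])<.045); print(m.sum(),np.sort(L[m,0])[:5].round(4),L[m].min(0).round(3),L[m].max(0).round(3))
cv2.imwrite('pics/s6.png',c['frame'][:,:,::-1])
E
```

```text
208 [-0.0835 -0.0835 -0.0833 -0.0832 -0.083 ] [-0.084 -0.034  0.066] [-0.008  0.033  0.079]
```

View pics/s6.png

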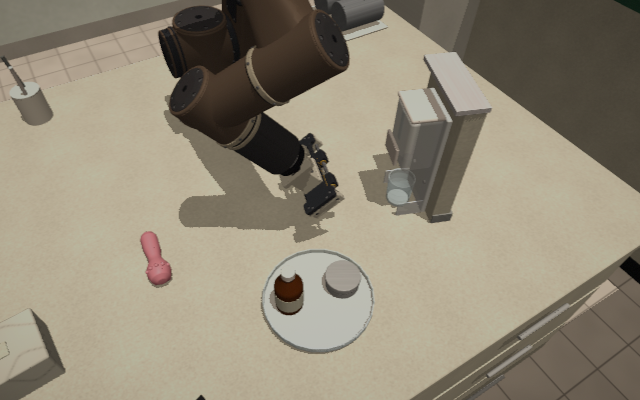

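The cup stands upright in the bay at (400,187), the arm is clear, and the massager, bottle and tin are where they were.

```bash
python3 -c "
from plant import close_job
print(close_job())"
```

```text
the job is handed in; nothing more can be done
None
```

The cup was slid into the bay and left upright with its mouth centred under the nozzle to within about 2 mm by my measurements; the arm kept clear of the push plate, massager and turntable, and the job is handed in at about 12 s (result not reported back).

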